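# Press and slide a sample carrier under the reader's drag spring, then start it

### The job

Load the blue sample carrier into the bench reader: with a fingertip on its black thumb pad press the carrier down against the sprung bed and, keeping it down, slide it under the yellow bridge and the steel drag spring until it is fully home against the white end block. Then press the green start button right down, let it come back up and move clear. Only push and press: do not lift or tip the carrier, do not press the button before the carrier is home, and leave everything else standing where it is.

Things in the scene. Friction and masses are not known exactly. Their poses are not given: they have to be found in the camera images.
- reader: The reader, fixed on the bench: an open loading channel 300 mm long, grey side walls with tops 22 mm above the bench. Origin: underside, on the channel's centre line. +x is the loading direction along the channel, +z up. Low rear wall, 16 mm high, inner face at x = -134 mm. Button console on the -y side, 62 x 60 mm, 20 mm high, centred x = 50, y = -72 mm.
- carrier: Loose sample carrier: blue plate 130 x 56 x 14 mm (x, y, z), 0.16 kg, lying in the channel on the bed, 1.5 mm play each side. Origin: centre of its underside; +x is its front, towards the bridge. A black rib, 44 mm wide, 8 mm high, crosses its top from x = -21 to -13 mm. Its top starts 30 mm above the bench, 4.5 mm too high for the bridge; home, the bed holds it up against the bridge.
- thumb_pad (a point): Centre of the thumb pad's flat upper face on the carrier, where a fingertip presses; the pad is 42 mm long along the carrier and 46 mm wide. The rear face of the rib is 22 mm ahead of this point (+x); a finger that slides forward on the pad comes up against it and pushes the carrier by it. 30 mm above the bench at the start.
- home (a point): Fixed point in the reader, 35 mm ahead of its origin and 16 mm above the bench: the carrier's origin is here in x and y when it is fully home. From the start the carrier has to travel 76 to 100 mm.
- bed (a joint): The aluminium bed plate under the carrier, sprung upwards: 0 as it stands, grows as it is pressed down, to a solid stop at 0.010 m. It takes about 7 N to start it moving and 11 N to bring it to the stop. The carrier clears the bridge when the bed is down more than 4.5 mm; let go, it comes up again. At home it stays down about 4.5 mm, held by the bridge.
- leaf (a joint): The steel drag spring, a blade 40 mm wide and 50 mm long, hinged at the bridge and sloping down in the loading direction to about 16 mm above the bench: 0 hanging free, grows (rad) as the carrier lifts it, 0.07 to 0.2 with the carrier under it. It presses down with 2 to 4 N and drags on the carrier; with its polished bed the pressed carrier takes some 4 to 10 N to slide.
- start (a joint): Travel of the green start button: 0 up, 0.006 m right down; spring return, about 5 N fully down. It is pressed straight down.
- start_top (a point): Centre of the top of the green start button (28 mm across) on its console, 38 mm above the bench.
- amber_bottle: Bystander: small amber bottle, 38 mm across, 85 mm high; origin under its centre.
- dish: Bystander: shallow glass dish, 84 mm across, 15 mm high; origin under its centre.
- forceps: Bystander: steel forceps, 110 mm long along x, 6 mm high; origin under the middle.
- sample_jar: Bystander: white jar with a red cap, 48 mm across, 55 mm high; origin under its centre.
- reagent_bottle: Bystander: large amber bottle, 60 mm across, 150 mm high; origin under its centre.
- sample_box: Bystander: cardboard box 110 x 80 x 50 mm; origin under its centre.
- scale_bar: Bystander: aluminium bar 150 x 25 x 5 mm; origin under its centre.
- beaker: Bystander: glass beaker, 64 mm across, 85 mm high; origin under its centre.
- bridge (a point): Middle of the underside of the yellow bridge across the channel, 36 mm ahead of the reader's origin and 25.5 mm above the bench. The bridge is 12 mm long in the loading direction and its top is 37 mm above the bench.
- stop (a point): Middle of the face of the white end block (the stop) that the carrier's front must touch: 100 mm ahead of the reader's origin, 16 mm above the bench. The block is 100 mm wide and 52 mm high.
Things that resemble listed ones, but are neither listed nor needed, are in the scene too. There is more than one size of the carrier; the one meant has the size given above.

How it is judged (in metres and radians):
On the way, in this order (a step that is already met when the one before it is completed fails the run):
1. the carrier and bed are pressed down by a fingertip by more than 4 mm (value of joint bed above 0.004 m and contact force between the fingers and carrier above 4 N), for 0.05 s.
2. the carrier is fully home under the bridge and the drag spring (x of carrier in the frame of reader above 0.0315 m and value of joint leaf above 0.06 rad), for 0.1 s.
3. with the carrier home, the start button is pressed right down (over 4.5 mm of 6) (x of carrier in the frame of reader above 0.0315 m and value of joint start above 0.0045 m), for 0.05 s.
At the end, for the whole second after the job is handed in: The carrier lies at rest within 3.5 mm of fully home (its origin at x > 31.5 mm in the reader's frame), level within 0.06 rad, underside less than 14.5 mm above the bench because bridge and spring hold it down, the leaf raised over 0.06 rad, and the start button has come back up (under 1.5 mm) (all of step 2 and x of carrier in the frame of reader below 0.04 m and height (world z) of carrier below 0.0145 m and angle between carrier's own z axis and vertical below 0.06 rad and value of joint start below 0.0015 m and linear speed of carrier below 0.01 m/s); the robot touches nothing.
It fails at once if the carrier is lifted (underside more than 24 mm above the bench) or tipped by more than 0.25 rad (height (world z) of carrier above 0.024 m or angle between carrier's own z axis and vertical above 0.25 rad).
It fails at once if the start button is pressed before the carrier is home (value of joint start above 0.003 m and not (x of carrier in the frame of reader above 0.0315 m)).
It fails at once if one of the things standing round the reader is moved by more than 30 mm (distance of any of amber_bottle, dish, forceps, sample_jar, reagent_bottle, sample_box, scale_bar, beaker from where it was at the start of the episode above 0.03 m).
It also fails if it takes over 42 s, if anything falls off the work surface, if the arm or the gripper's body presses on something with over 40 N, if the wrist force passes 120 N, or if a joint passes its speed limit or range.

### The arm

A 6-joint arm with a two-finger parallel gripper is mounted at the origin on the work surface. World frame = base frame: x ahead of the robot, y to its left, z up, the work surface at z = 0. Lengths are in m, angles in degrees, forces in N, time in s.
With the tool pointing down it reaches from about 0.25 to 0.725 m from the base axis. Payload 9.7 kg.
Tool frame: the origin (TCP) lies where the fingers leave the gripper's body, on its centre line; the fingertips stand 73 mm ahead of it and the grasp point (between the pads) lies 54 mm ahead of it; y points along the fingers, x is the direction in which the jaws open and shut, and the axes are right-handed (so a half turn about y gives the same grasp; the last joint's range is limited). The gripper opens to 85 mm and grips with 20 to 120 N. Pads are 22 mm wide; open, the fingers measure 114 mm over their backs; the gripper's body (76 mm by 85 mm) begins 54 mm behind the grasp point. The pads swing forward as they close: fully open they stand 13 mm farther back than shut.
Start: joints at [69.5, 4.979, 10.078, 95.1, 0, 90], TCP at [0.193, 0.515, 0.304] pointing down, gripper open.
Joint ranges: [-179.16, 179.16], [-48.56, 103.87], [-65.8, 70.77], [-126.05, 130.52], [-82.76, 87.17], [-180, 180]. Speed limits (degrees/s): [127.2, 127.2, 147.25, 180, 180, 180].

### API

Orientations are given as [roll, pitch, yaw] about the fixed x, y, z axes, in that order (R = Rz(yaw) Ry(pitch) Rx(roll)).
In Python, from workcell import sensors, imaging, bot, models gives the robot as it stands.
- The arm moves only by the tool arm_command, never from a script. Its argument "rows" is one flat list of numbers, 7 for each row, row after row: the shift along the tool's x, y, z in cm, then the turn, a rotation vector about the tool's x, y, z in degrees, then the gripper's target within -1 to 1 (fully open at 1, half-way at 0, shut at -1). A call has 1 to 12 rows; each row is the pose to reach, as a shift and turn from the pose commanded when the call began, along the tool's axes at that moment; what a row does not reach only later rows make up. A row lasts 1/12 s, in which the tool goes at most 41.7 mm and 7.16 degrees, less where a joint would pass 70% of its speed; a pose out of reach is approached as far as the arm can. A call with a gripper value outside its range is refused whole. The fingers move at their own pace and stop on an object; "force" is the grip in N (left out, the last holds). Time passes only in rows, so rows that repeat a pose let the fingers close. It gives the time, the measured TCP pose, the force and the opening at its end, in the units of the state.
- sensors.get_obs(): the state, without advancing time (a new reading comes with each control period).
- imaging.camera(name): name is "side" or "top"; returns a dict with "pixels" (480x640x3 uint8, blue, green, red), "z_map" (480x640 float32, m along the optical axis (not along the pixel's ray), 0 where there is no reading), "camera_matrix" (3x3 intrinsics, pixels), "D" ([k1, k2, p1, p2, k3] as OpenCV has them; the pictures are not rectified), "world_from_camera" (4x4, takes a point from camera to world coordinates). Camera axes: x right, y up, looking along -z (the intrinsics and any distortion apply to the point x, -y, -z); pixel columns grow to the right and rows downward; lengths in m; the calibration is good to about 2 mm. A picture is of the moment at which its call begins.
- bot.job_done(): hands the job in, once; it reports no verdict.
Trained networks look in the newest picture that a camera, given by its name, has taken for a name from the list of things; names that differ only in an ending like _2 or _b are one class to them, and where a whole thing is asked for, a point or a joint stands for the part that bears it (a point fixed in the world has none). Each returns a list of dicts, best first, with "conf" (0 to 1); they miss things now and then, are a little off and sometimes report something else, mostly with a low value. They report only what shows in the picture. A call takes as long as a camera call. They do not tell look-alikes from the thing itself.
- models.search_frame(thing, camera): "extent" ([centre column, centre row, width, height] in pixels, round what is visible of it).
- models.spot_point(thing, camera): "location" ([column, row] in pixels: a listed point, or the origin of a listed thing).
The state is a dict: "time": time; "q": joint angles; "qd": joint speeds; "joint_efforts": joint torques, N m; "ee_pos": TCP position; "tcp_rot": TCP orientation; "wrist_force": force on the tool from outside, world axes, zero at the start; "torque": the same for the moment, N m; "opening": finger opening in m.
Only numpy, scipy, OpenCV 4.12 (cv2) and the standard library are available. Lean on these libraries where they do the work, as an engineer would, in place of code of your own. Each camera call takes 0.05 s, during which the arm holds its last target.

## Working session

There is one attempt and no reset: what is moved stays moved. The work goes in short steps, Python scripts to look and compute and a tool call to move; the robot and the scene stay as the last step left them, time stands still between calls to the robot, and variables do not carry over. Pictures are saved under pics/ and viewed, and the job is handed in when it is done.

Besides the shell and the picture viewer there is one more tool, called after "Call:" in YAML: its name, and indented under it one key for each argument. arm_command: Moves the arm, as the interface text tells. Its arguments: {"type":"object","properties":{"rows":{"type":"array","items":{"type":"number"}},"force":{"type":"number"}},"required":["rows"]}

```bash
mkdir -p pics; ls; cat > h.py <<'E'
import numpy as np, cv2
from workcell import sensors, imaging, bot, models
def px2w(c,u,v,z=None):
    K=np.array(c["camera_matrix"],float);D=np.array(c["D"],float);T=np.array(c["world_from_camera"])
    p=cv2.undistortPoints(np.array([[[u,v]]],float),K,D)[0,0]
    d=T[:3,:3]@np.array([p[0],-p[1],-1]);o=T[:3,3]
    if z is None:
        s=c["z_map"][int(round(v)),int(round(u))]
    else: s=(z-o[2])/d[2]
    return o+s*d
def w2px(c,P):
    K=np.array(c["camera_matrix"],float);D=np.array(c["D"],float);T=np.linalg.inv(np.array(c["world_from_camera"]))
    q=T[:3,:3]@np.array(P)+T[:3,3]; q=np.array([q[0],-q[1],-q[2]])
    return cv2.projectPoints(q.reshape(1,1,3),np.zeros(3),np.zeros(3),K,D)[0][0,0]
E
python3 - <<'E'
from h import *
np.set_printoptions(precision=4,suppress=True)
print(sensors.get_obs())
for n in ["top","side"]:
    c=imaging.camera(n); cv2.imwrite(f"pics/{n}0.png",c["pixels"]); print(n,c["world_from_camera"],c["D"])
    np.save(f"pics/{n}0.npy",c,allow_pickle=True)
    for t in ["carrier","thumb_pad","home","start_top","bridge","stop","reader"]:
        for r in models.spot_point(t,n)[:3]:
            u,v=r["location"]; print(t,r["conf"],np.round([u,v]),px2w(c,u,v))
E
```

```text
pics
{'time': 0.0, 'q': array([69.5002,  5.0128, 10.0324, 95.0997,  0.0013, 90.0022]), 'qd': array([-0.0569,  0.0031, -0.0095, -0.0263,  0.0464, -0.0773]), 'joint_efforts': array([  0.0036, -52.0374,  46.4815,   0.0158,  -0.0001,   0.    ]), 'ee_pos': array([0.1926, 0.515 , 0.3031]), 'tcp_rot': array([-89.9987,   0.0801,  69.4981]), 'wrist_force': array([-0.7235,  0.7177, -0.24  ]), 'torque': array([0.0471, 0.0243, 0.0091]), 'opening': 0.08517403811953182}
top [[-0.008   0.9881 -0.1538  0.4373]
 [-0.9997 -0.0114 -0.0216 -0.0322]
 [-0.0231  0.1536  0.9879  1.032 ]
 [ 0.      0.      0.      1.    ]] [-0.0694  0.      0.      0.      0.    ]
carrier 0.91 [300. 230.] [0.6145 0.0252 0.0312]
carrier 0.76 [413. 220.] [ 0.637  -0.2124  0.0126]
thumb_pad 0.98 [315. 221.] [ 0.6336 -0.0072  0.0302]
thumb_pad 0.64 [399. 210.] [ 0.6592 -0.1843  0.0097]
home 0.52 [351. 261.] [ 0.5519 -0.0808  0.0017]
home 0.46 [240. 270.] [0.5317 0.1451 0.0468]
start_top 0.44 [239. 222.] [0.6305 0.1489 0.0428]
bridge 0.69 [264. 249.] [0.575  0.0979 0.035 ]
stop 0.61 [238. 269.] [0.5329 0.1479 0.0517]
reader 0.94 [280. 240.] [0.5952 0.0661 0.0291]
reader 0.69 [242. 270.] [0.5344 0.1462 0.0138]
side [[ 0.8944  0.2848 -0.345   0.1422]
 [-0.4473  0.571  -0.6884 -0.8654]
 [ 0.0009  0.77    0.6381  0.8329]
 [ 0.      0.      0.      1.    ]] [-0.0225  0.      0.      0.      0.    ]
carrier 0.93 [326. 234.] [0.6111 0.0162 0.032 ]
carrier 0.57 [383. 298.] [ 0.6305 -0.2308  0.0117]
thumb_pad 0.62 [344. 238.] [ 0.6472 -0.0154  0.0277]
thumb_pad 0.58 [383. 286.] [ 0.6489 -0.2012  0.0193]
thumb_pad 0.3 [300. 223.] [0.5669 0.0887 0.0349]
home 0.78 [306. 227.] [0.5773 0.0719 0.0303]
bridge 0.6 [298. 225.] [0.5577 0.081  0.0362]
stop 0.88 [280. 221.] [0.5305 0.1365 0.0212]
stop 0.58 [326. 236.] [0.6062 0.0103 0.033 ]
reader 0.74 [312. 236.] [0.5783 0.0379 0.0207]
reader 0.49 [389. 367.] [ 0.5211 -0.4205  0.0489]
reader 0.44 [224. 196.] [0.4331 0.3407 0.0102]
```

```bash
python3 - <<'E'
from h import *
for n in ["top","side"]:
    im=cv2.imread(f"pics/{n}0.png")
    r=im[150:330,190:430] if n=="top" else im[160:340,210:450]
    cv2.imwrite(f"pics/{n}0z.png",cv2.resize(r,None,fx=3.33,fy=3.33,interpolation=cv2.INTER_CUBIC))
E
```

```text
(no output)
```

View pics/top0.png

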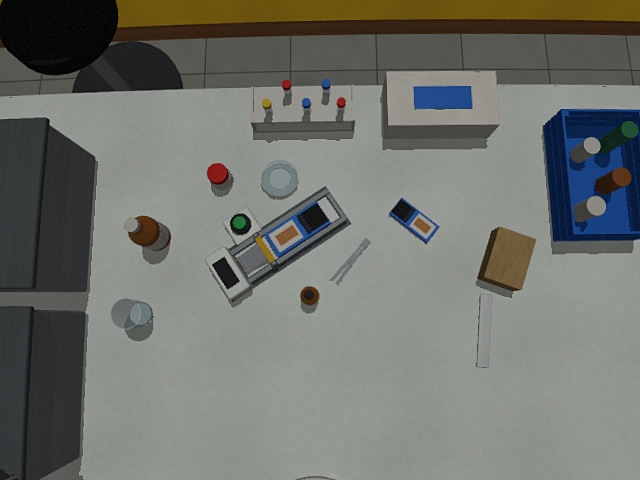

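View pics/side0.png

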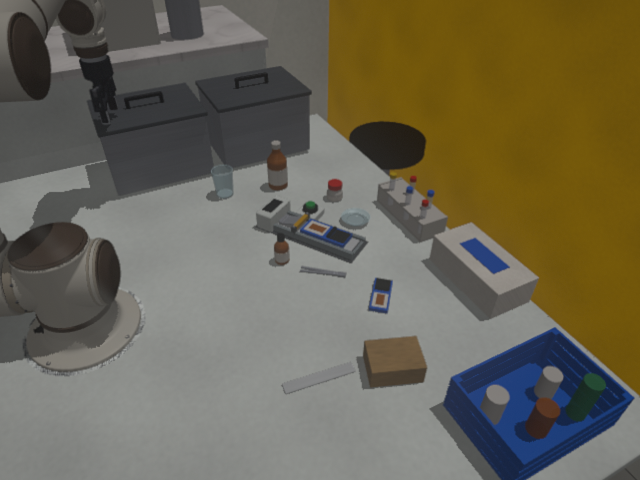

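```bash
ls pics
```

```text
side0.npy
side0.png
side0z.png
top0.npy
top0.png
top0z.png
```

View pics/top0z.png

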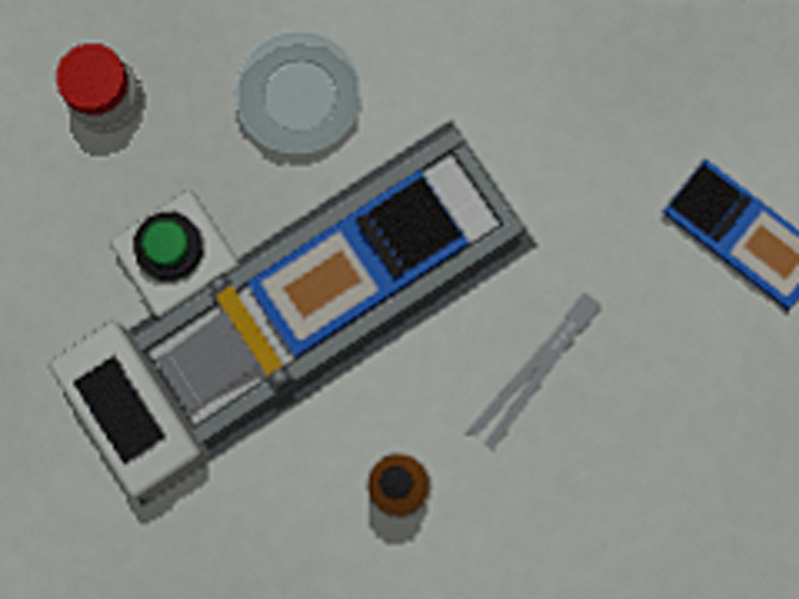

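View pics/side0z.png

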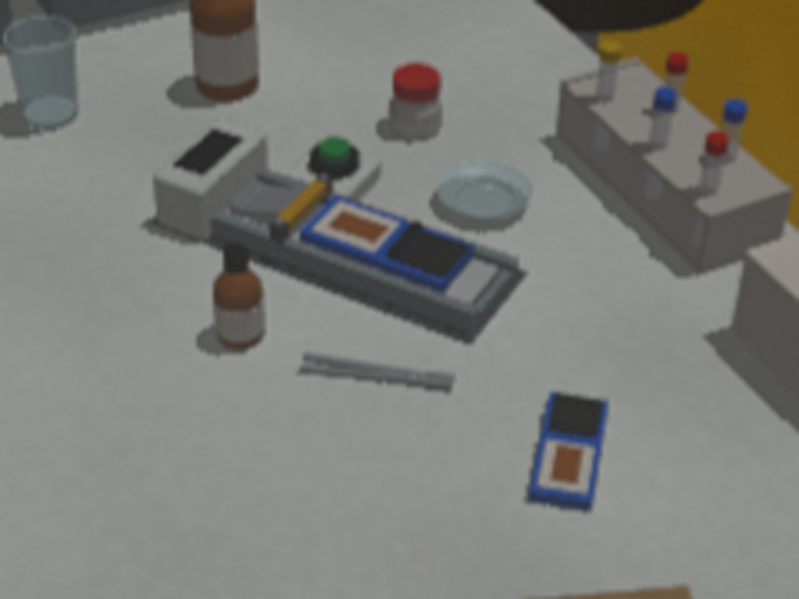

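```bash
cat > fit.py <<'E'
from h import *
np.set_printoptions(precision=4,suppress=True)
def fit(n,c,zc=0.030):
    im=c["pixels"].astype(int); b,g,r=im[...,0],im[...,1],im[...,2]
    T=np.array(c["world_from_camera"])
    blue=((b>r+50)&(b>g+30)).astype(np.uint8)
    k,lab,st,ce=cv2.connectedComponentsWithStats(cv2.dilate(blue,np.ones((3,3))))
    for i in range(1,k):
        w=px2w(c,*ce[i],z=zc)
        if st[i][4]>150 and 0.5<w[0]<0.7 and -0.1<w[1]<0.15:
            v,u=np.nonzero((lab==i)&(blue>0))
            P=np.array([px2w(c,a,d,z=zc)[:2] for a,d in zip(u,v)])
            rect=cv2.minAreaRect((P*1000).astype(np.float32)); print(n,"blue",rect,len(P)); print(cv2.boxPoints(rect))
    yel=((r>b+80)&(g>b+50)).astype(np.uint8)
    k,lab,st,ce=cv2.connectedComponentsWithStats(yel)
    for i in range(1,k):
        w=px2w(c,*ce[i],z=0.037)
        if st[i][4]>20 and 0.5<w[0]<0.7 and -0.1<w[1]<0.15: print(n,"yellow",w,st[i])
    gr=((g>r+30)&(g>b+20)).astype(np.uint8)
    k,lab,st,ce=cv2.connectedComponentsWithStats(gr)
    for i in range(1,k):
        w=px2w(c,*ce[i],z=0.038)
        if st[i][4]>20 and 0.45<w[0]<0.75 and -0.1<w[1]<0.25: print(n,"green",w,st[i])
if __name__=="__main__":
    for n in ["top","side"]: fit(n,np.load(f"pics/{n}0.npy",allow_pickle=True).item())
E
python3 fit.py
```

```text
top blue ((618.6089477539062, 31.19025421142578), (56.18418884277344, 129.65414428710938), 33.03901672363281) 532
[[559.715   70.2187]
 [630.4037 -38.4703]
 [677.5029  -7.8382]
 [606.8141 100.8508]]
top yellow [0.5762 0.0976 0.037 ] [255 236  19  26 149]
top green [0.6317 0.1505 0.038 ] [233 216  13  13 140]
side blue ((615.7433471679688, 30.304481506347656), (55.643585205078125, 128.4261474609375), 33.22353744506836) 135
[[557.2865  68.7775]
 [627.6521 -38.656 ]
 [674.2002  -8.1685]
 [603.8346  99.265 ]]
side yellow [0.5731 0.0982 0.037 ] [295 215  12  11  32]
side green [0.6295 0.1533 0.038 ] [306 201   9   6  42]
```

```bash
cat > mv.py <<'E'
from h import *
from scipy.spatial.transform import Rotation as R
np.set_printoptions(precision=3,suppress=True)
def plan(p,yaw):
    o=sensors.get_obs(); R0=R.from_euler('xyz',o["tcp_rot"],degrees=True); R1=R.from_euler('xyz',[-90,0,yaw],degrees=True)
    print("t",o["time"],"shift cm",R0.inv().apply(np.array(p)-o["ee_pos"])*100,"rot",np.degrees((R0.inv()*R1).as_rotvec()))
E
python3 -c "
from mv import *
plan([0.638,0,0.30],33)
d=np.load('pics/top0.npy',allow_pickle=True).item()
# bystanders + height map max in zone
print(px2w(d,147,232),px2w(d,310,296),px2w(d,218,175))"
```

```text
t 0.8 shift cm [-32.655   0.391 -59.759] rot [-0.002 36.498  0.005]
[0.601 0.317 0.109] [0.477 0.003 0.087] [0.729 0.193 0.054]
```

Call:
arm_command:
  rows: [-32.7,0.4,-59.8,0,36.5,0,-1,-32.7,0.4,-59.8,0,36.5,0,-1,-32.7,0.4,-59.8,0,36.5,0,-1,-32.7,0.4,-59.8,0,36.5,0,-1,-32.7,0.4,-59.8,0,36.5,0,-1,-32.7,0.4,-59.8,0,36.5,0,-1,-32.7,0.4,-59.8,0,36.5,0,-1,-32.7,0.4,-59.8,0,36.5,0,-1,-32.7,0.4,-59.8,0,36.5,0,-1,-32.7,0.4,-59.8,0,36.5,0,-1,-32.7,0.4,-59.8,0,36.5,0,-1,-32.7,0.4,-59.8,0,36.5,0,-1]
  force: 40

```text
time: 1.8
ee_pos: [0.5205, 0.1349, 0.3012]
tcp_rot: [-90.0, -0.0, 33.0]
wrist_force: [-0.1, 1.1, -0.6]
opening: 0.0
```

```bash
python3 -c "
from mv import *
plan([0.638,0,0.16],33)"
```

```text
t 1.8 shift cm [  2.502  14.123 -17.711] rot [ 0.007 -0.009  0.038]
```

Call:
arm_command:
  rows: [2.5,0,-17.7,0,0,0,-1,2.5,0,-17.7,0,0,0,-1,2.5,0,-17.7,0,0,0,-1,2.5,4,-17.7,0,0,0,-1,2.5,8,-17.7,0,0,0,-1,2.5,12,-17.7,0,0,0,-1,2.5,14.1,-17.7,0,0,0,-1,2.5,14.1,-17.7,0,0,0,-1,2.5,14.1,-17.7,0,0,0,-1]

```text
time: 2.55
ee_pos: [0.6359, 0.0019, 0.1588]
tcp_rot: [-89.9, 0.2, 33.0]
wrist_force: [-0.1, 0.3, 1.0]
opening: 0.0001
```

```bash
python3 - <<'E'
from mv import *
import fit
plan([0.638,0,0.108],33)
for n in ["top","side"]:
    c=imaging.camera(n); im=c["pixels"]
    t=w2px(c,[0.638,0,0.03]);print(t)
    cv2.imwrite(f"pics/{n}1z.png",cv2.resize(im[150:330,210:450],None,fx=3.33,fy=3.33,interpolation=cv2.INTER_CUBIC))
E
```

```text
t 2.55 shift cm [ 0.0864  5.0758 -0.2871] rot [-0.1232 -0.0124 -0.1868]
[311.9382 218.9942]
[338.4333 235.4997]
```

View pics/side1z.png

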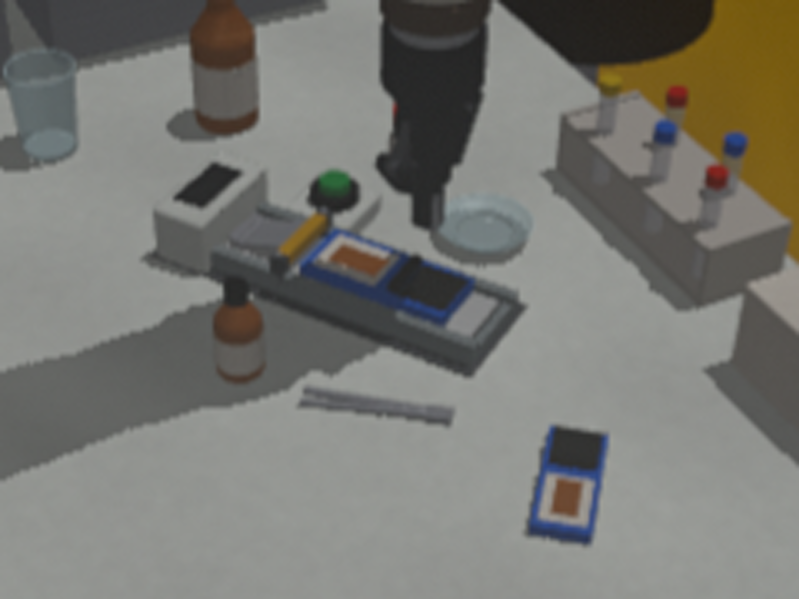

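View pics/top1z.png

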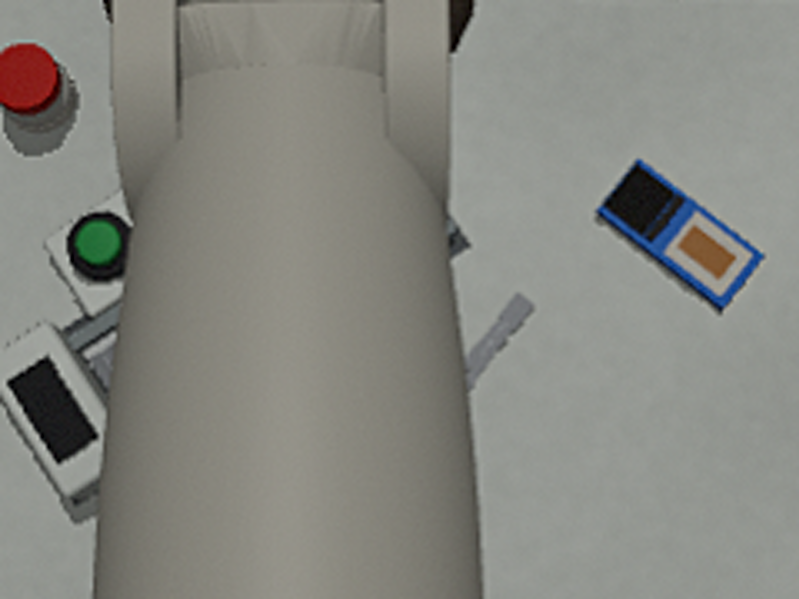

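Call:
arm_command:
  rows: [0.1,2.5,-0.3,0,0,0,-1,0.1,4.5,-0.3,0,0,0,-1,0.1,5.2,-0.3,0,0,0,-1,0.1,5.2,-0.3,0,0,0,-1,0.1,5.2,-0.3,0,0,0,-1,0.1,5.2,-0.3,0,0,0,-1]

```text
time: 3.15
ee_pos: [0.6403, 0.0002, 0.1106]
tcp_rot: [-90.1, -0.2, 33.0]
wrist_force: [0.4, -0.2, 0.5]
opening: 0.0001
```

```bash
python3 - <<'E'
from mv import *
plan([0.638,0,0.103],33)
c=imaging.camera("side"); im=c["pixels"]
print(w2px(c,[0.638,0,0.03]))
cv2.imwrite(f"pics/side2z.png",cv2.resize(im[190:270,270:390],None,fx=6,fy=6,interpolation=cv2.INTER_CUBIC))
E
```

```text
t 3.15 shift cm [-0.207  0.757  0.108] rot [0.104 0.015 0.157]
[338.433 235.5  ]
```

View pics/side2z.png

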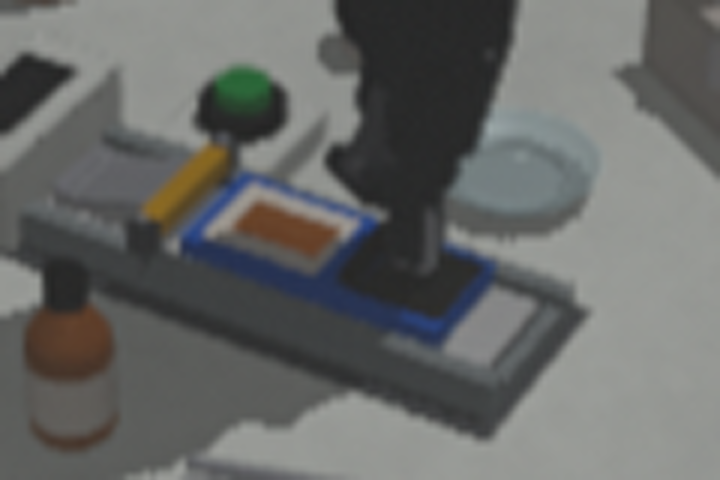

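Call:
arm_command:
  rows: [-0.2,0.4,0,0,0,0,-1,-0.2,0.7,0,0,0,0,-1,-0.2,0.9,0,0,0,0,-1,-0.2,1.0,0,0,0,0,-1,-0.2,1.0,0,0,0,0,-1]

```text
time: 3.62
ee_pos: [0.638, -0.0011, 0.0984]
tcp_rot: [-90.0, -0.0, 33.0]
wrist_force: [1.1, -0.1, 6.0]
opening: 0.0001
```

Call:
arm_command:
  rows: [0,0.2,0,0,0,0,-1,0,0.3,0,0,0,0,-1,0,0.3,0,0,0,0,-1]

```text
time: 3.87
ee_pos: [0.638, -0.0012, 0.0956]
tcp_rot: [-90.0, -0.1, 33.0]
wrist_force: [-0.7, -1.0, 6.6]
opening: -0.0002
```

```bash
python3 - <<'E'
from mv import *
plan([0.638,0,0.095],33); print(sensors.get_obs()["wrist_force"])
c=imaging.camera("side"); im=c["pixels"]
cv2.imwrite(f"pics/side3z.png",cv2.resize(im[190:270,270:390],None,fx=6,fy=6,interpolation=cv2.INTER_CUBIC))
E
```

```text
t 3.8667 shift cm [0.06 0.06 0.1 ] rot [ 0.049 -0.009  0.055]
[-0.691 -1.031  6.65 ]
```

View pics/side3z.png

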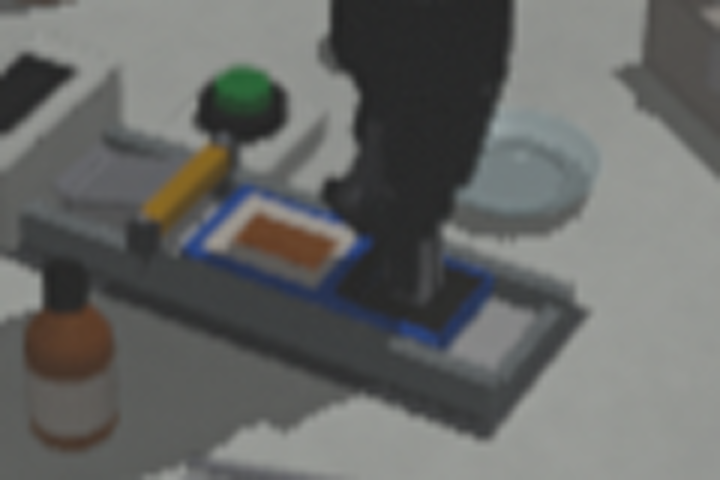

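Call:
arm_command:
  rows: [0,0.2,0,0,0,0,-1,0,0.25,0,0,0,0,-1,0,0.25,0.2,0,0,0,-1,0,0.25,0.5,0,0,0,-1,0,0.25,0.8,0,0,0,-1,0,0.25,1.1,0,0,0,-1,0,0.25,1.4,0,0,0,-1,0,0.25,1.7,0,0,0,-1,0,0.25,2.0,0,0,0,-1,0,0.25,2.0,0,0,0,-1]

```text
time: 4.75
ee_pos: [0.6274, 0.0158, 0.0938]
tcp_rot: [-90.1, -0.1, 33.0]
wrist_force: [0.1, -0.1, 7.6]
opening: 0.0
```

```bash
python3 - <<'E'
from mv import *
plan([0.638,0,0.093],33); print(sensors.get_obs()["wrist_force"])
c=imaging.camera("side"); im=c["pixels"]
cv2.imwrite(f"pics/side4z.png",cv2.resize(im[190:270,270:390],None,fx=6,fy=6,interpolation=cv2.INTER_CUBIC))
E
```

```text
t 4.75 shift cm [ 0.029  0.08  -1.899] rot [ 0.101 -0.004  0.111]
[ 0.103 -0.06   7.639]
```

View pics/side4z.png

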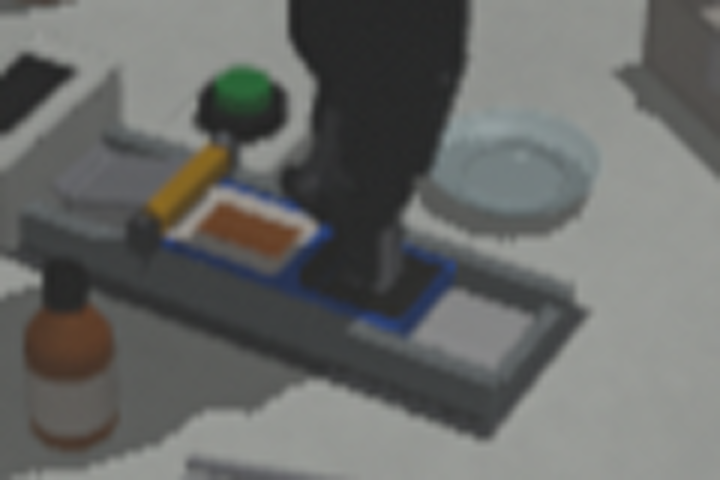

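Call:
arm_command:
  rows: [0,0.15,0.3,0,0,0,-1,0,0.15,0.7,0,0,0,-1,0,0.15,1.1,0,0,0,-1,0,0.15,1.5,0,0,0,-1,0,0.15,1.9,0,0,0,-1,0,0.15,2.3,0,0,0,-1,0,0.15,2.7,0,0,0,-1,0,0.15,3.1,0,0,0,-1,0,0.15,3.5,0,0,0,-1,0,0.15,3.5,0,0,0,-1]

```text
time: 5.63
ee_pos: [0.6085, 0.0452, 0.0926]
tcp_rot: [-90.1, -0.1, 33.0]
wrist_force: [-0.2, -0.8, 10.8]
opening: -0.0002
```

```bash
python3 - <<'E'
from mv import *
plan([0.638,0,0.093],33); print(sensors.get_obs()["wrist_force"])
c=imaging.camera("side"); im=c["pixels"]
cv2.imwrite(f"pics/side5z.png",cv2.resize(im[190:270,270:390],None,fx=6,fy=6,interpolation=cv2.INTER_CUBIC))
E
```

```text
t 5.6333 shift cm [ 0.01  -0.025 -5.398] rot [ 0.12  -0.003  0.148]
[-0.225 -0.781 10.825]
```

View pics/side5z.png

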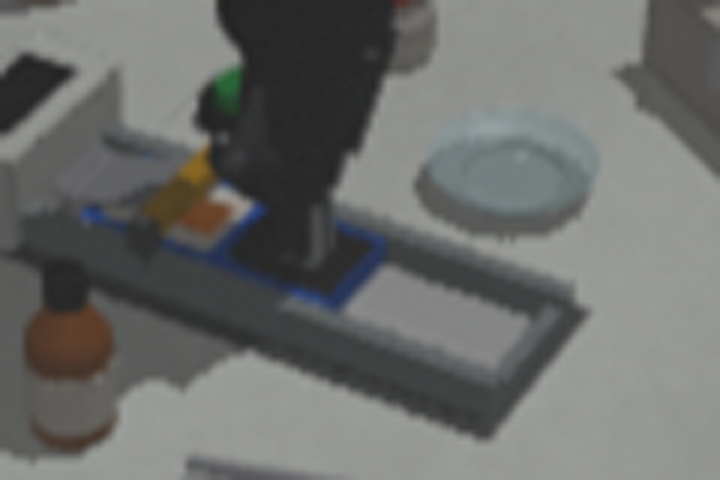

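Call:
arm_command:
  rows: [0,0.05,0.3,0,0,0,-1,0,0.05,0.7,0,0,0,-1,0,0.05,1.1,0,0,0,-1,0,0.05,1.5,0,0,0,-1,0,0.05,1.8,0,0,0,-1,0,0.05,2.1,0,0,0,-1,0,0.05,2.1,0,0,0,-1]

```text
time: 6.27
ee_pos: [0.5977, 0.0623, 0.0926]
tcp_rot: [-90.2, -0.2, 33.0]
wrist_force: [3.1, -3.9, 12.1]
opening: -0.0002
```

Call:
arm_command:
  rows: [0,0.05,0.2,0,0,0,-1,0,0.05,0.4,0,0,0,-1,0,0.05,0.4,0,0,0,-1]

```text
time: 6.52
ee_pos: [0.5959, 0.0655, 0.0926]
tcp_rot: [-90.2, -0.2, 33.0]
wrist_force: [3.2, -5.1, 14.0]
opening: 0.0002
```

Call:
arm_command:
  rows: [0,0.05,0.2,0,0,0,-1,0,0.05,0.4,0,0,0,-1,0,0.05,0.4,0,0,0,-1]

```text
time: 6.77
ee_pos: [0.594, 0.0686, 0.0926]
tcp_rot: [-90.3, -0.3, 32.9]
wrist_force: [3.3, -6.2, 15.6]
opening: -0.0001
```

```bash
python3 - <<'E'
from mv import *
import fit
plan([0.638,0,0.093],33); print(sensors.get_obs()["wrist_force"])
c=imaging.camera("side"); im=c["pixels"]
fit.fit("side",c,zc=0.022)
cv2.imwrite(f"pics/side6z.png",cv2.resize(im[190:270,270:390],None,fx=6,fy=6,interpolation=cv2.INTER_CUBIC))
E
```

```text
t 6.7667 shift cm [-0.0424  0.0019 -8.1505] rot [ 0.296  -0.0557  0.2705]
[ 3.3174 -6.2405 15.5823]
```

View pics/side6z.png

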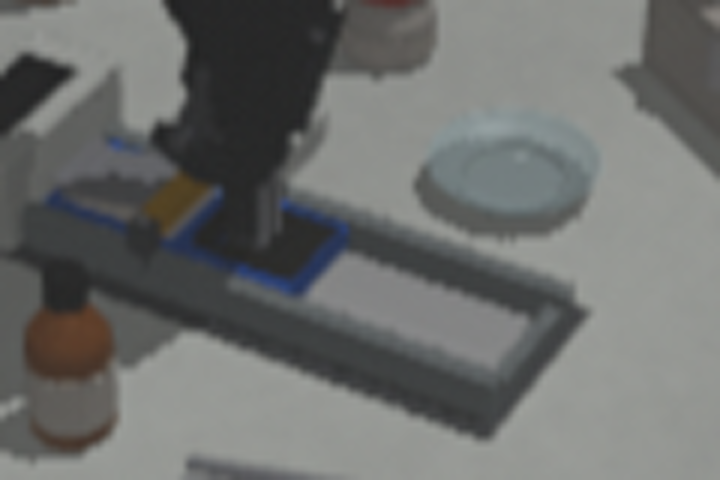

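```bash
cat > prog.py <<'E'
from mv import *
def loc(P):
    d=np.array([np.cos(np.radians(123)),np.sin(np.radians(123))]);n=np.array([-d[1],d[0]])
    q=np.array(P)[:2]-[0.596,0.068]; return np.array([q@d,q@n])*1000
if __name__=="__main__":
    c=imaging.camera("side")
    for a,b in [(298,293),(348,233)]: print(loc(px2w(c,270+a/6-.4,190+b/6-.4,z=0.022)))
    print("tcp",loc(sensors.get_obs()["ee_pos"]))
    print("bridge/green",loc([0.573,0.0982]),loc([0.6295,0.1533]))
E
python3 prog.py
```

```text
[-37.733  29.418]
[-35.612 -18.915]
tcp [1.561 1.319]
bridge/green [37.855  2.841] [ 53.293 -74.553]
```

Call:
arm_command:
  rows: [0,0,0.2,0,0,0,-1,0,0,0.4,0,0,0,-1,0,0,0.4,0,0,0,-1]

```text
time: 7.12
ee_pos: [0.592, 0.0717, 0.0926]
tcp_rot: [-90.3, -0.3, 32.9]
wrist_force: [4.2, -7.5, 16.0]
opening: -0.0001
```

Call:
arm_command:
  rows: [0,0,0.2,0,0,0,-1,0,0,0.4,0,0,0,-1,0,0,0.4,0,0,0,-1]

```text
time: 7.37
ee_pos: [0.5916, 0.0724, 0.0927]
tcp_rot: [-90.8, -0.3, 32.8]
wrist_force: [14.4, -24.8, 9.6]
opening: -0.0001
```

```bash
python3 - <<'E'
from mv import *
from prog import loc
o=sensors.get_obs();print(loc(o["ee_pos"]))
c=imaging.camera("side"); im=c["pixels"]
cv2.imwrite(f"pics/side7z.png",cv2.resize(im[190:270,250:370],None,fx=6,fy=6,interpolation=cv2.INTER_CUBIC))
E
```

```text
[6.065 1.336]
```

View pics/side7z.png

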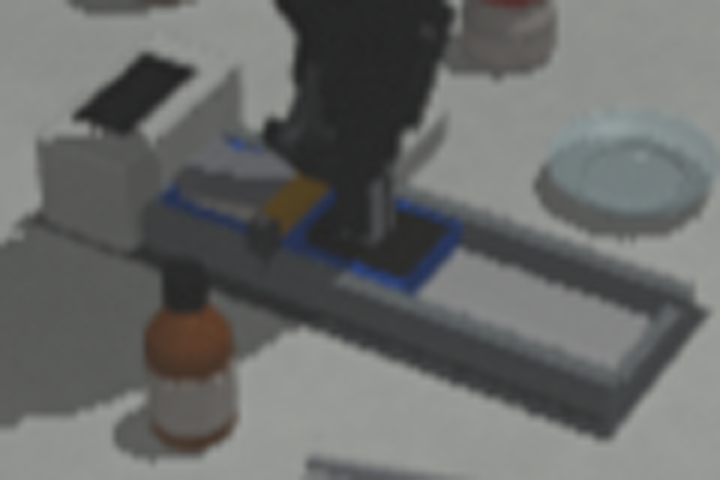

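Call:
arm_command:
  rows: [0,0,-0.15,0,0,0,-1,0,0,-0.25,0,0,0,-1,0,0,-0.25,0,0,0,-1]

```text
time: 7.67
ee_pos: [0.5919, 0.0719, 0.0926]
tcp_rot: [-90.4, -0.3, 32.9]
wrist_force: [7.1, -13.1, 13.5]
opening: 0.0001
```

Call:
arm_command:
  rows: [0,0,-0.1,0,0,0,-1,0,-0.4,-0.1,0,0,0,-1,0,-0.8,-0.1,0,0,0,-1,0,-1.4,-0.1,0,0,0,-1,0,-3,-0.2,0,0,0,-1,0,-6,-0.2,0,0,0,-1,0,-9,-0.2,0,0,0,-1,0,-9,-0.2,0,0,0,-1]

```text
time: 8.33
ee_pos: [0.5916, 0.0725, 0.1854]
tcp_rot: [-90.2, -0.4, 33.0]
wrist_force: [0.6, -0.3, 1.3]
opening: -0.0002
```

```bash
python3 - <<'E'
from mv import *
o=sensors.get_obs();print(o["ee_pos"],o["wrist_force"])
plan([0.45,0.30,0.25],33)
plan([0.631,0.151,0.16],33)
c=imaging.camera("side"); im=c["pixels"]
cv2.imwrite(f"pics/side8z.png",cv2.resize(im[190:270,250:370],None,fx=6,fy=6,interpolation=cv2.INTER_CUBIC))
E
```

```text
[0.592 0.072 0.185] [ 0.587 -0.321  1.267]
t 8.3333 shift cm [ 0.557 -6.541 26.773] rot [ 0.18  -0.008  0.377]
t 8.3333 shift cm [7.565 2.575 4.448] rot [ 0.18  -0.008  0.377]
```

View pics/side8z.png

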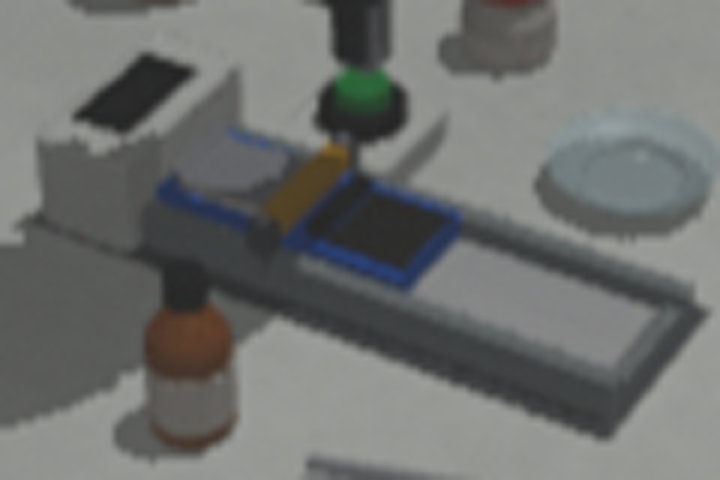

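Call:
arm_command:
  rows: [0.6,-6.5,0,0,0,0,-1,0.6,-6.5,4,0,0,0,-1,0.6,-6.5,26.8,0,0,0,-1,0.6,-6.5,26.8,0,0,0,-1,0.6,-6.5,26.8,0,0,0,-1,0.6,-6.5,26.8,0,0,0,-1,0.6,-6.5,26.8,0,0,0,-1,0.6,-6.5,26.8,0,0,0,-1,0.6,-6.5,26.8,0,0,0,-1,0.6,-6.5,26.8,0,0,0,-1]

```text
time: 9.22
ee_pos: [0.4481, 0.3012, 0.2434]
tcp_rot: [-90.0, 0.1, 33.2]
wrist_force: [0.4, -0.5, 0.6]
opening: 0.0002
```

```bash
python3 - <<'E'
from mv import *
import fit
from prog import loc
o=sensors.get_obs();print(o["time"],o["ee_pos"],o["wrist_force"])
c=imaging.camera("top"); im=c["pixels"]; fit.fit("top",c,zc=0.0255)
# blue mask extents in reader frame
b,g,r=[im[...,i].astype(int) for i in range(3)]
v,u=np.nonzero((b>r+50)&(b>g+30)); Q=np.array([loc(px2w(c,a,d,z=0.0255)) for a,d in zip(u,v)])
Q=Q[(abs(Q[:,0])<140)&(abs(Q[:,1])<40)]
print("blue local extents",Q.min(0),Q.max(0), np.percentile(Q,[1,99],axis=0))
cv2.imwrite(f"pics/top9z.png",cv2.resize(im[200:310,195:355],None,fx=5,fy=5,interpolation=cv2.INTER_CUBIC))
E
```

```text
9.2167 [0.4481 0.3012 0.2434] [ 0.427  -0.5354  0.5608]
top blue ((596.3302001953125, 66.91752624511719), (56.06044006347656, 60.00082015991211), 32.77809524536133) 245
[[556.5213  76.9659]
 [589.0049  26.5188]
 [636.1391  56.8692]
 [603.6555 107.3163]]
top blue ((556.9380493164062, 127.73435974121094), (56.0894660949707, 55.82020568847656), 32.6486930847168) 175
[[518.2674 136.1047]
 [548.3817  89.1045]
 [595.6087 119.364 ]
 [565.4944 166.3643]]
top yellow [0.576  0.0974 0.037 ] [255 236  20  26 149]
top green [0.6316 0.1505 0.038 ] [233 216  13  14 143]
blue local extents [-31.1928 -27.8532] [99.2804 28.4268] [[-29.3737 -27.6476]
 [ 98.7762  28.1483]]
```

View pics/top9z.png

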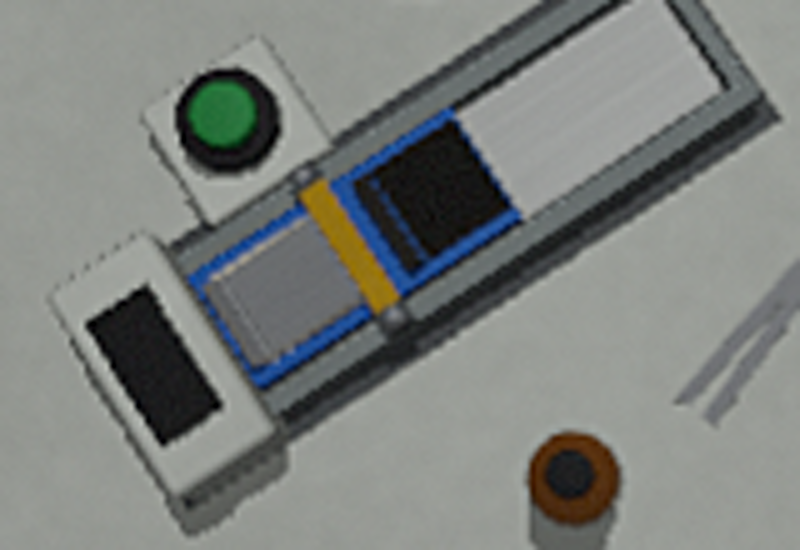

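```bash
python3 - <<'E'
from mv import *
plan([0.631,0.151,0.24],33)
E
```

```text
t 9.2667 shift cm [  7.117   0.348 -22.463] rot [ 0.018  0.072 -0.078]
```

Call:
arm_command:
  rows: [7.1,0.3,-22.5,0,0,0,-1,7.1,0.3,-22.5,0,0,0,-1,7.1,0.3,-22.5,0,0,0,-1,7.1,0.3,-22.5,0,0,0,-1,7.1,0.3,-22.5,0,0,0,-1,7.1,0.3,-22.5,0,0,0,-1,7.1,0.3,-22.5,0,0,0,-1,7.1,5,-22.5,0,0,0,-1,7.1,8,-22.5,0,0,0,-1,7.1,11,-22.5,0,0,0,-1,7.1,11,-22.5,0,0,0,-1,7.1,11,-22.5,0,0,0,-1]

```text
time: 10.27
ee_pos: [0.6303, 0.1491, 0.1331]
tcp_rot: [-89.9, 0.2, 32.9]
wrist_force: [-0.2, -0.2, 1.0]
opening: -0.0002
```

```bash
python3 - <<'E'
from mv import *
plan([0.631,0.151,0.114],33)
c=imaging.camera("side"); im=c["pixels"]
cv2.imwrite(f"pics/side10z.png",cv2.resize(im[160:260,250:370],None,fx=6,fy=6,interpolation=cv2.INTER_CUBIC))
E
```

```text
t 10.2667 shift cm [0.163 1.906 0.117] rot [-0.071 -0.072 -0.209]
```

View pics/side10z.png

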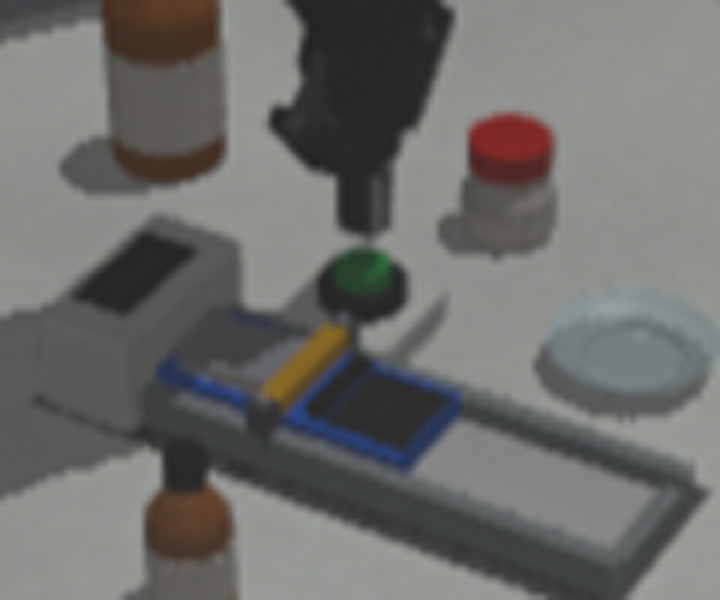

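Fingertip stands right over the button, carrier at the end block. Press down to just short of the bottom, then read the force.

Call:
arm_command:
  rows: [0.1,1.2,0.1,0,0,0,-1,0.1,2.0,0.1,0,0,0,-1,0.1,2.5,0.1,0,0,0,-1,0.1,2.8,0.1,0,0,0,-1,0.1,2.8,0.1,0,0,0,-1,0.1,2.8,0.1,0,0,0,-1]

```text
time: 10.82
ee_pos: [0.6321, 0.1519, 0.1086]
tcp_rot: [-90.1, -0.2, 33.0]
wrist_force: [-1.5, -1.7, 10.5]
opening: -0.0001
```

Call:
arm_command:
  rows: [0,0.1,0,0,0,0,-1,0,0.2,0,0,0,0,-1,0,0.2,0,0,0,0,-1]

```text
time: 11.07
ee_pos: [0.6322, 0.152, 0.1084]
tcp_rot: [-90.1, -0.2, 33.0]
wrist_force: [-6.3, -2.6, 21.4]
opening: -0.0001
```

```bash
python3 - <<'E'
from mv import *
from prog import loc
o=sensors.get_obs();print(o["ee_pos"],o["wrist_force"],o["torque"],loc(o["ee_pos"]))
c=imaging.camera("side"); im=c["pixels"]
cv2.imwrite(f"pics/side11z.png",cv2.resize(im[180:230,280:340],None,fx=12,fy=12,interpolation=cv2.INTER_CUBIC))
E
```

```text
[0.632 0.152 0.108] [-6.257 -2.567 21.35 ] [-0.374  1.356  0.005] [ 50.709 -76.063]
```

View pics/side11z.png

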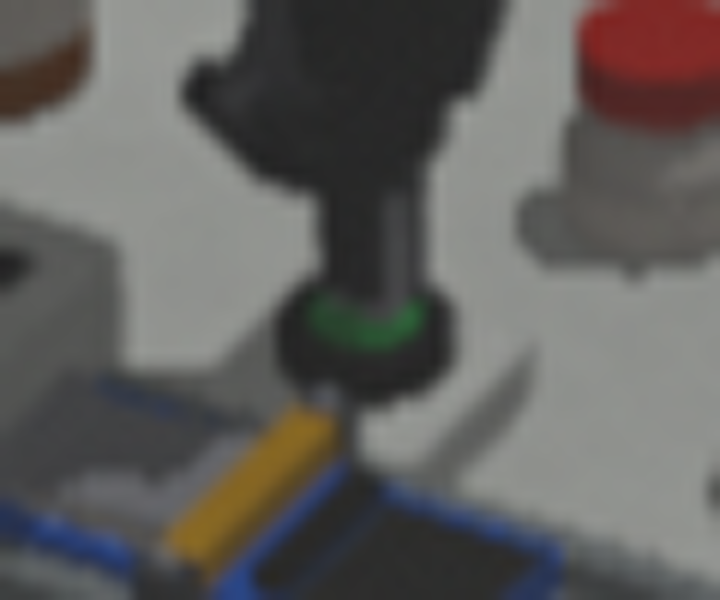

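```bash
python3 - <<'E'
from mv import *
c=np.load('pics/top0.npy',allow_pickle=True).item()
for v in range(211,236,2): print(v,[int(round(px2w(c,u,v)[2]*1000)) for u in range(226,254,2)],''.join('G' if c["pixels"][v,u,1]>c["pixels"][v,u,2]+30 else ('k' if c["pixels"][v,u].max()<60 else '.') for u in range(226,254,2)))
E
```

```text
211 [2, 2, -3, 0, 2, 2, -3, 20, 20, 17, 18, 23, 17, 0] ..............
213 [-1, 1, 2, 0, 0, 0, 21, 21, 19, 16, 22, 21, 18, -1] ..............
215 [3, -3, 1, -1, 16, 31, 29, 30, 33, 33, 34, 21, 20, 17] .....kkkkk....
217 [-1, 2, 19, 22, 31, 41, 43, 39, 48, 33, 31, 1032, 20, 15] ....kGGGGkk...
219 [-2, 21, 19, 33, 40, 39, 42, 45, 38, 42, 34, 31, 18, 22] ...kGGGGGGkk..
221 [22, 19, 31, 33, 40, 42, 44, 44, 42, 41, 33, 29, 29, 17] ..kkGGGGGGkk..
223 [19, 20, 33, 34, 42, 45, 39, 41, 41, 44, 39, 31, 32, 22] ..kkGGGGGGkkk.
225 [19, 20, 33, 33, 39, 43, 42, 46, 44, 38, 31, 34, 31, 18] ..kkGGGGGGkkk.
227 [16, 20, 21, 35, 34, 41, 40, 42, 44, 39, 34, 33, 31, 17] ...kkGGGGkkk..
229 [0, 21, 16, 32, 35, 34, 35, 40, 36, 30, 32, 32, 18, 21] ...kkkkkkkkk..
231 [2, 19, 24, 20, 31, 31, 35, 28, 35, 29, 32, 23, 20, 19] ....kkkkkkk...
233 [3, 1, 17, 18, 23, 25, 34, 29, 33, 27, 17, 16, 22, 23] .....kkkkk....
235 [-2, 0, 0, 20, 24, 22, 20, 18, 20, 20, 19, 17, 18, 20] ..............
```

Call:
arm_command:
  rows: [0,-0.4,0,0,0,0,-1,0,-0.7,0,0,0,0,-1,0,-0.8,0,0,0,0,-1,0,-0.8,0,0,0,0,-1]

```text
time: 11.45
ee_pos: [0.6319, 0.1519, 0.113]
tcp_rot: [-90.0, -0.1, 33.0]
wrist_force: [1.6, 0.2, 2.5]
opening: -0.0
```

Call:
arm_command:
  rows: [0,-0.1,0,0,0,0,-1,0,-0.15,0,0,0,0,-1,0,-0.15,0,0,0,0,-1]

```text
time: 11.7
ee_pos: [0.6315, 0.1518, 0.1137]
tcp_rot: [-90.0, 0.0, 33.0]
wrist_force: [1.3, 1.0, 1.8]
opening: -0.0003
```

Call:
arm_command:
  rows: [0,-0.2,0,0,0,0,-1,0,-0.4,0,0,0,0,-1,0,-0.4,0,0,0,0,-1]

```text
time: 11.95
ee_pos: [0.6312, 0.1517, 0.118]
tcp_rot: [-90.0, 0.0, 33.0]
wrist_force: [-0.3, 0.3, 0.3]
opening: 0.0004
```

Call:
arm_command:
  rows: [-0.25,0.2,0,0,0,0,-1,-0.25,0.6,0,0,0,0,-1,-0.25,0.6,0,0,0,0,-1,-0.25,0.6,0,0,0,0,-1,-0.25,0.6,0,0,0,0,-1]

```text
time: 12.37
ee_pos: [0.6292, 0.1502, 0.112]
tcp_rot: [-90.0, 0.0, 33.0]
wrist_force: [-1.6, -1.3, 2.6]
opening: -0.0001
```

Call:
arm_command:
  rows: [0,0.2,0,0,0,0,-1,0,0.2,0,0,0,0,-1,0,0.2,0,0,0,0,-1,0,0.2,0,0,0,0,-1]

```text
time: 12.7
ee_pos: [0.6293, 0.1503, 0.11]
tcp_rot: [-90.0, 0.0, 33.0]
wrist_force: [-1.6, -0.8, 3.7]
opening: -0.0001
```

Call:
arm_command:
  rows: [0,0.2,0,0,0,0,-1,0,0.4,0,0,0,0,-1,0,0.6,0,0,0,0,-1,0,0.6,0,0,0,0,-1,0,0.6,0,0,0,0,-1]

```text
time: 13.12
ee_pos: [0.6294, 0.1503, 0.1082]
tcp_rot: [-90.1, -0.2, 33.0]
wrist_force: [-14.1, -4.7, 31.0]
opening: 0.0001
```

```bash
python3 - <<'E'
from mv import *
c=imaging.camera("side"); im=c["pixels"]
cv2.imwrite(f"pics/side12z.png",cv2.resize(im[180:230,280:340],None,fx=12,fy=12,interpolation=cv2.INTER_CUBIC))
E
```

```text
(no output)
```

View pics/side12z.png

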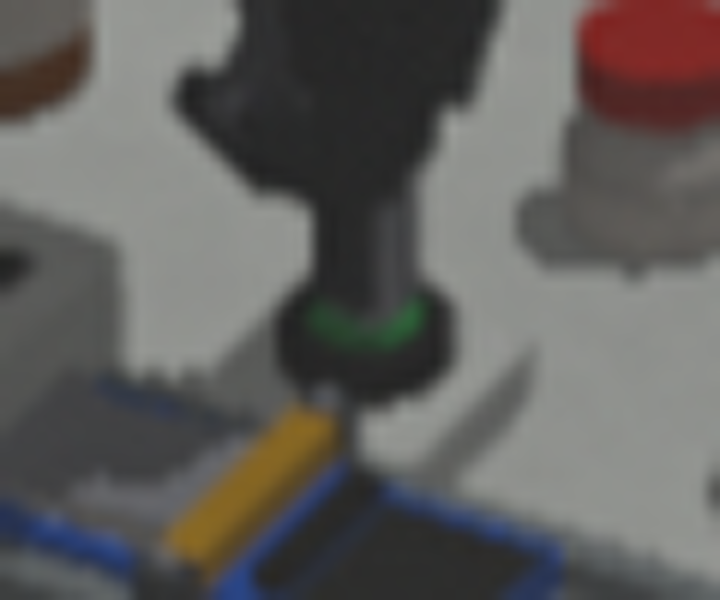

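Call:
arm_command:
  rows: [0,-0.5,0,0,0,0,-1,0,-1.5,0,0,0,0,-1,0,-4,0,0,0,0,-1,0,-8,0,0,0,0,-1,0,-12,0,0,0,0,-1,0,-14,0,0,0,0,-1,0,-14,4,0,0,0,-1,0,-14,8,0,0,0,-1,0,-14,12,0,0,0,-1,-3,-14,16,0,0,0,-1,-7,-14,20,0,0,0,-1,-7,-14,22,0,0,0,-1]

```text
time: 14.17
ee_pos: [0.4487, 0.2965, 0.2435]
tcp_rot: [-90.0, 0.1, 33.0]
wrist_force: [0.1, -0.5, 0.3]
opening: 0.0003
```

```bash
python3 - <<'E'
from mv import *
import fit
from prog import loc
o=sensors.get_obs();print(o["time"],o["ee_pos"],o["wrist_force"])
c=imaging.camera("top"); im=c["pixels"]
b,g,r=[im[...,i].astype(int) for i in range(3)]
v,u=np.nonzero((b>r+50)&(b>g+30)); Q=np.array([loc(px2w(c,a,d,z=0.0255)) for a,d in zip(u,v)])
Q=Q[(abs(Q[:,0])<140)&(abs(Q[:,1])<40)]
print("blue local extents",Q.min(0),Q.max(0))
v,u=np.nonzero((g>r+30)&(g>b+20)&(np.arange(640)[None]>225)&(np.arange(640)[None]<255))
Z=[px2w(c,a,d)[2] for a,d in zip(u,v) if 205<d<240]; print("green z",np.median(Z),len(Z))
cv2.imwrite("pics/top13.png",im)
c=imaging.camera("side"); im=c["pixels"]
cv2.imwrite(f"pics/side13z.png",cv2.resize(im[180:230,280:340],None,fx=12,fy=12,interpolation=cv2.INTER_CUBIC))
E
```

```text
14.1667 [0.4487 0.2965 0.2435] [ 0.0877 -0.4757  0.3315]
blue local extents [-31.1928 -27.8532] [99.2804 28.486 ]
green z 0.04158444740258538 143
```

View pics/top13.png

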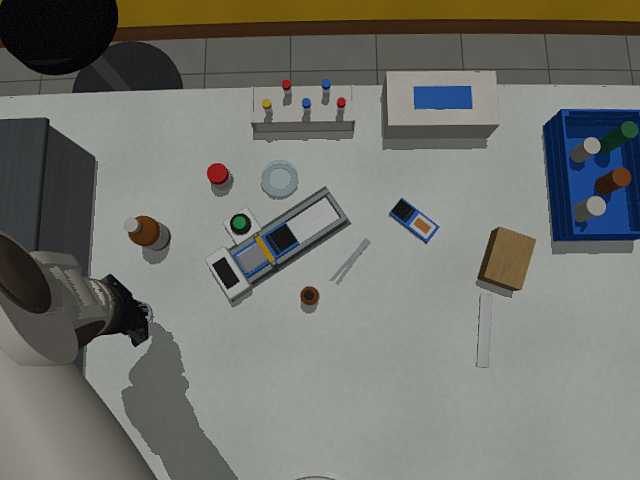

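View pics/side13z.png

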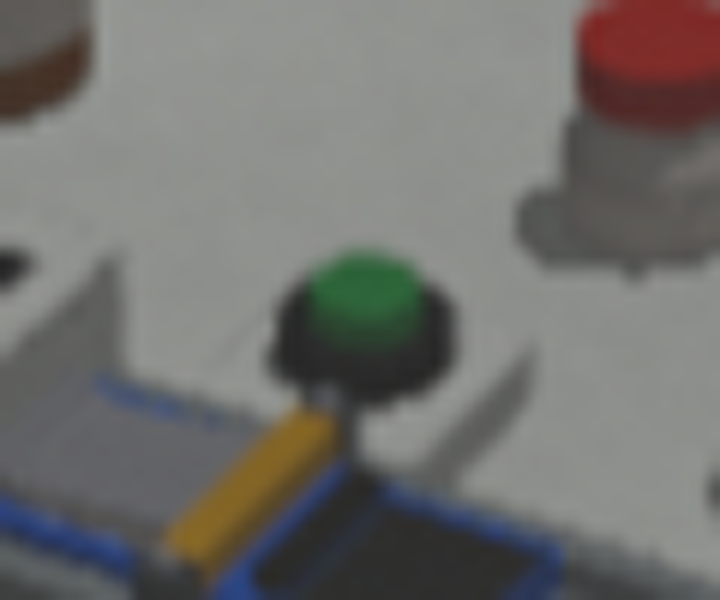

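```bash
python3 -c "
from workcell import bot
print(bot.job_done())"
```

```text
the job is handed in; nothing more can be done
None
```

I loaded the carrier fully home, pressed the start button, and handed the job in at about 14 s. The simulator gave no verdict, so these results rest on my own measurements.

**Carrier:** I pressed it down with the closed fingertips on the thumb pad, holding about 7 to 16 N. I slid it about 80 mm under the bridge and spring until it stalled against the end block at about 28 N. In the last top picture its blue outline runs from about x = -31 to +99 mm in the reader frame. That puts its centre near x = 34 mm, with its front against the block and the bridge and leaf over it.

**Button:** I pressed it twice, the second time 2.5 mm to one side to make sure. Both presses reached a hard stop at the same height, with the fingertip about 35.5 mm above the bench and 21 to 31 N. After release the button was back at 41.6 mm, the height it had before.

**One disagreement:** the task gives the button top as 38 mm above the bench, but depth readings put it at about 41.6 mm. The collar reads about 32 mm, so the hard stop at 35.5 mm fits the button at the end of its 6 mm travel rather than a finger caught on the collar. The spring-like force before the stop, 2.6 N and then 3.7 N, supports that.

**Surroundings:** in the last top picture nothing else appears to have moved. The arm was clear with the wrist force near 0; the beaker is partly hidden under the gripper there, with the fingertips about 85 mm above its rim.

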